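Clamp the rose medallion onto a wood slice in the bench press

ROBOT

A 6-joint arm with a two-finger parallel gripper is mounted at the origin on the work surface. World frame = base frame: x ahead of the robot, y to its left, z up, the work surface at z = 0. Lengths are in m, angles in rad, forces in N, time in s.
With the tool pointing down it reaches from about 0.35 to 0.775 m from the base axis. Payload 7.3 kg.
Tool frame: the origin (TCP) lies midway between the tips of the shut fingers; the grasp point (between the pads) lies 19 mm behind it (robot.grasp_offset is the z of the grasp point in the tool frame, in m); z points along the fingers, y is the direction in which the jaws open and shut (so a half turn about z gives the same grasp; the last joint's range is limited). The gripper opens to 92 mm and grips with 3 to 60 N. Pads are 19 mm wide; open, the fingers measure 130 mm over their backs; the gripper's body (75 mm by 190 mm) begins 47 mm behind the grasp point.
Start: joints at [0.988, 0.342, 1.524, -0, 1.275, -0.146], TCP at [0.222, 0.476, 0.227] pointing down, gripper open.
Joint ranges: [-2.53, 2.53], [-0.77, 2.02], [0.04, 2.7], [-1, 4.14], [0.28, 2.66], [-3.11, 3.11]. Speed limits (rad/s): [2.57, 2.57, 3.14, 3.14, 3.14, 3.14].

INTERFACE

Orientations are given as [roll, pitch, yaw] about the fixed x, y, z axes, in that order (R = Rz(yaw) Ry(pitch) Rx(roll)).
In Python, from cell import observe, imaging, workorder, robot gives the robot as it stands. The module is installed in compiled form; this text tells all that it offers.
- The arm moves only by the tool send_rows, never from a script. Its argument "series" is a list of rows, each a list of 7 numbers: the shift along the tool's x, y, z in m, then the turn, a rotation vector about the tool's x, y, z in rad, then the closure, from 0 (fully open) to 1 (shut). A call has 1 to 5 rows; each row shifts and turns the commanded pose from where the row before left it, along the tool's axes as they then stand; what a row does not reach is not made up. A row lasts 1/12 s, in which the tool goes at most 41.7 mm and 7.16 degrees, less where a joint would pass 70% of its speed; a pose out of reach is approached as far as the arm can. A call is refused whole if a number of a shift passes 0.0417 or a number of a turn 0.125, either way. A call with a gripper value outside its range is refused whole. The fingers move at their own pace and stop on an object; "newtons" is the grip in N (left out, the last holds). Time passes only in rows, so rows that do not move let the fingers close. It gives the time, the measured TCP pose, the force and the opening at its end, in the units of the state.
- observe(): the state, without advancing time (a new reading comes with each control period).
- imaging.read_camera(name): name is "scene" or "side" or "wrist"; returns a dict with "color" (400x640x3 uint8, red, green, blue), "range_z" (400x640 float32, m along the optical axis (not along the pixel's ray), 0 where there is no reading), "vfov" (degrees; the focal length in pixels is half the picture's height over the tangent of half this angle, whatever the lens; pixels are square), "cx", "cy" (the principal point, pixels), "T" (4x4, takes a point from camera to world coordinates). Camera axes: x right, y down, z forward; pixel columns grow to the right and rows downward; lengths in m; the calibration is good to about 2 mm. A picture is of the moment at which its call begins.
- workorder.hand_in(): hands the job in, once; it reports no verdict.
The state is a dict: "time": time; "qpos": joint angles; "qvel": joint speeds; "joint_efforts": joint torques, N m; "tool_pos": TCP position; "tool_rot": TCP orientation; "contact_force": force on the tool from outside, world axes, zero at the start; "torque": the same for the moment, N m; "opening": finger opening in m.
Only numpy, scipy, OpenCV 4.12 (cv2) and the standard library are available. Lean on these libraries where they do the work, as an engineer would, in place of code of your own. Each camera call takes 0.05 s, during which the arm holds its last target.

TASK

Push the big wood slice with the brass rose flat across the table, without lifting it, until it sits fully home against both walls of the press's V-shaped stop, with the rose under the press foot. Then, with the gripper itself, press the black palm knob straight down about 18 mm, so that the middle of the green band on its stem meets the housing, and keep it there: the program finishes while still holding the knob down so that the rose stays clamped. Leave everything else on the table where it stands.

Things in the scene. Friction and masses are not known exactly. Their poses are not given: they have to be found in the camera images.
- press: grey clamping press fixed to the table. Origin on the table under its foot axis; +x points from the open side to the column, so a slice is pushed in along +x; z up. Base plate 18 mm high, 150 mm wide, x = 83 to 178 mm; column 60 mm wide, x = 117 to 167 mm; top arm 50 mm wide from x = -28 mm to the column, 125 to 165 mm above the table. The steel V stop (see nest) is part of it
- nest (a point): point on the table under the foot axis, inside a yellow ring: where the middle of the wood slice belongs. Two steel V-stop walls (26 mm tall, 8 mm thick, 66 mm long) stand at 45 degrees either side of the press +x, their inner faces 75 mm from this point, so a slice touching both is centred here
- slice_center (a point): middle of the big round wood slice, half-way up (11 mm above its underside): bark-brown rim, pale top, 150 mm across, 22 mm thick, about 0.24 kg, loose on the table. A brass rose medallion (55 mm across, 8 mm high) is fixed on its centre, its top 30 mm above the table; z up
- slice: the same wood slice with its rose; origin at the centre of its underside
- knob_top (a point): centre of the flat top of the black palm knob, 56 mm across and 20 mm thick, 219 mm above the table at rest; it moves with the knob. The knob sits on the vertical stem over the foot axis, with red, green, red bands on the stem
- knob (a joint): travel of the palm knob (m): 0 at rest, grows as it is pressed straight down, stop at 0.030; the middle of the green band is at 0.018, its edges at 0.014 and 0.022. A spring returns it at once: about 4 N to start it, 7 N at 18 mm, plus the foot force on the rose (some 12 N in all at 18 mm with the slice in place)
- foot: round rubber foot of the press, 32 mm across, on the lower end of the stem; its underside is 40 mm above the table at rest, 10 mm above the rose. It goes down with the knob and meets the rose at 10 mm of travel, then yields against its own spring (2 N at once, 0.4 N more for every mm)
- spray_can: bystander: black and red spray can, 58 mm across, 190 mm tall, on the right beside the toolbox; origin at its underside
- water_bottle: bystander: clear water bottle, 64 mm across, 210 mm tall, on the right; origin at its underside
- wire_spool: bystander: copper wire spool standing on end, 60 mm across, 44 mm tall, beyond the wood slice; origin at its underside
- ribbon_reel: bystander: pink and white ribbon reel lying flat, 72 mm across, 30 mm tall, beyond the press; origin at its underside
- small_slice: bystander: small bare wood slice, 80 mm across, 18 mm thick, near the robot on the left; not the one to press; origin at its underside
- glue_gun: bystander: grey glue gun lying on its side, about 280 mm long overall, 34 mm thick, far left; origin at its underside
- snips: bystander: red-handled snips lying flat, 155 mm long, 12 mm thick, near the robot on the right; origin at its underside

How it is judged:
On the way, in this order (a step that is already met when the one before it is completed fails the run):
1. the slice lies home in the V stop with the knob still up (horizontal distance between slice_center and nest below 0.008 m and value of joint knob below 0.004 m and linear speed of slice below 0.02 m/s), for 0.2 s.
2. the knob is pressed to the green band and the foot clamps the rose (horizontal distance between slice_center and nest below 0.008 m and value of joint knob between 0.014 and 0.022 m and contact force between foot and slice above 2 N and angle between slice_center's own z axis and vertical below 0.06 rad and contact force between any of the fingers, the arm and press above 4 N), for 0.5 s.
At the end, for the whole second after the job is handed in: The slice's middle is within 8 mm of the foot axis and lies flat and still; the robot itself (over 4 N) holds the knob steady at 14 to 22 mm of travel; the foot presses on the slice's rose with more than 2 N (all of step 2 and velocity of joint knob between -0.01 and 0.01 m/s and linear speed of slice below 0.01 m/s); the arm keeps its last pose, push and grip.
It fails at once if the slice is lifted or tipped (height (world z) of slice_center above 0.031 m or angle between slice_center's own z axis and vertical above 0.25 rad).
It fails at once if a bystander is moved more than 20 mm (distance of any of spray_can, water_bottle, wire_spool, ribbon_reel, small_slice, glue_gun, snips from where it was at the start of the episode above 0.02 m).
It also fails if it takes over 54 s, if anything falls off the work surface, if the arm or the gripper's body presses on something with over 40 N, if the wrist force passes 120 N, or if a joint passes its speed limit or range.

## Working session

There is one attempt and no reset: what is moved stays moved. The work goes in short steps, Python scripts to look and compute and a tool call to move; the robot and the scene stay as the last step left them, time stands still between calls to the robot, and variables do not carry over. Pictures are saved under pics/ and viewed, and the job is handed in when it is done.

Besides the shell and the picture viewer there is one more tool, called after "Emit:" in YAML: its name, and indented under it one key for each argument. send_rows: Moves the arm, as the interface text tells. Its arguments: {"type":"object","properties":{"series":{"type":"array","items":{"type":"array","items":{"type":"number"}}},"newtons":{"type":"number"}},"required":["series"]}

```bash
mkdir -p pics; python3 - <<'E'
from cell import observe, imaging
import cv2,numpy as np
s=observe();print(s)
for n in ["scene","side","wrist"]:
    d=imaging.read_camera(n);cv2.imwrite(f"pics/{n}0.png",d["color"][:,:,::-1]);print(n,d["vfov"],d["cx"],d["cy"],d["T"].round(3).tolist())
    np.savez(f"{n}0.npz",**d)
E
```

```text
{'time': 0.0, 'qpos': array([ 9.87997608e-01,  3.42700301e-01,  1.52500560e+00, -9.08412674e-06,
        1.27539775e+00, -1.45988056e-01]), 'qvel': array([-0.00010591,  0.00033022, -0.00063455, -0.00081564, -0.00163659,
       -0.00220969]), 'joint_efforts': array([-2.01436691e-03, -4.31232655e+01, -2.44217581e+01,  7.16942246e-02,
        5.59248368e-02, -1.79287858e-04]), 'tool_pos': array([0.221855  , 0.4753767 , 0.22606059]), 'tool_rot': array([-3.14009647e+00, -2.11209841e-04,  2.70478448e+00]), 'contact_force': array([-0.19394922,  0.27884827, -0.62975823]), 'torque': array([0.04093898, 0.03540689, 0.02355438]), 'opening': 0.09182323472908915}
scene 42.495056341333886 329.23984356757006 205.1720994211063 [[-0.356, 0.782, -0.511, 1.307], [0.934, 0.305, -0.185, 0.299], [0.012, -0.543, -0.839, 1.421], [0.0, 0.0, 0.0, 1.0]]
side 47.97987229065688 319.3375961787311 198.57230350759468 [[0.808, 0.376, -0.454, 1.291], [0.589, -0.543, 0.599, -0.972], [-0.021, -0.751, -0.66, 1.234], [0.0, 0.0, 0.0, 1.0]]
wrist 60.574905679109406 315.50083631061085 202.8257931953746 [[0.422, 0.865, 0.27, 0.148], [0.906, -0.403, -0.127, 0.511], [-0.002, 0.298, -0.954, 0.385], [0.0, 0.0, 0.0, 1.0]]
```

View pics/scene0.png

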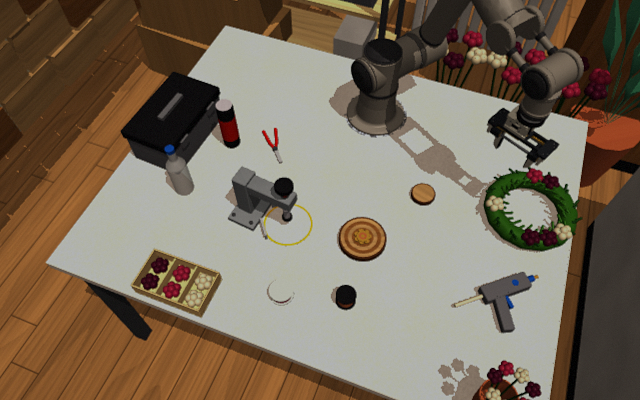

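View pics/side0.png

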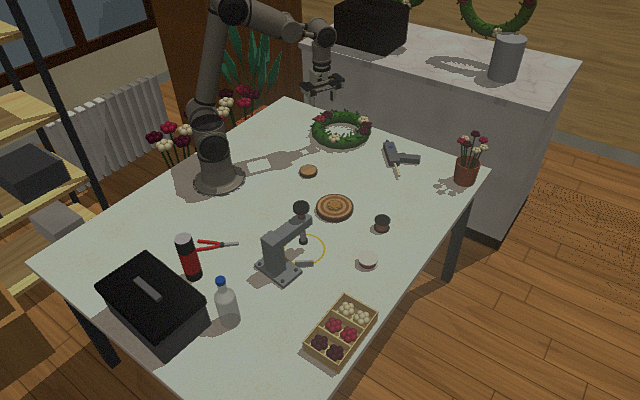

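View pics/wrist0.png

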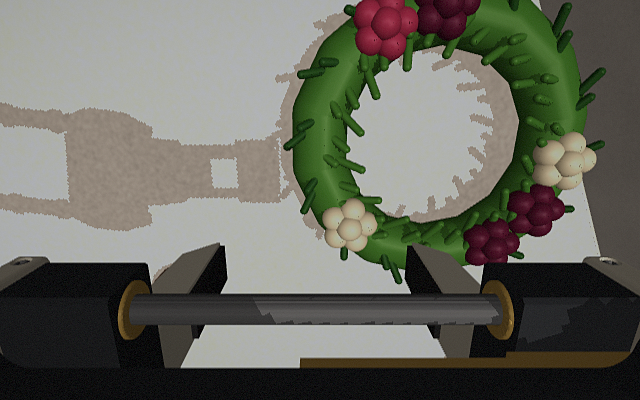

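The scene view shows the big slice at about (362,238), the yellow ring at (288,225) and the knob at (284,187). The side view shows the slice at (334,208), the knob at (301,207) and the ring at (312,248). Next I'll measure these.

```bash
cat > h.py <<'E'
import numpy as np,cv2
def load(n): return dict(np.load(n))
def f(d): return 200/np.tan(np.radians(float(d["vfov"]))/2)
def ray(d,uv):
    uv=np.atleast_2d(uv).astype(float);F=f(d)
    c=np.c_[(uv[:,0]-d["cx"])/F,(uv[:,1]-d["cy"])/F,np.ones(len(uv))]
    return d["T"][:3,3],c@d["T"][:3,:3].T
def plane(d,uv,z):
    o,r=ray(d,uv);return o+r*((z-o[2])/r[:,2])[:,None]
def proj(d,P):
    P=np.atleast_2d(P);c=(P-d["T"][:3,3])@d["T"][:3,:3];return np.c_[c[:,0]/c[:,2]*f(d)+d["cx"],c[:,1]/c[:,2]*f(d)+d["cy"]]
def depthpts(d,uv):
    z=d["range_z"][uv[:,1],uv[:,0]];o,r=ray(d,uv);return o+r*z[:,None]
def circ(p):
    A=np.c_[2*p[:,:2],np.ones(len(p))];s=np.linalg.lstsq(A,(p[:,:2]**2).sum(1),rcond=None)[0];return s[:2],np.sqrt(s[2]+s[0]**2+s[1]**2)
E
python3 - <<'E'
from h import *
for n,c,w in [("scene",(300,225),(200,140)),("side",(310,235),(180,120))]:
    d=load(n+"0.npz");img=d["color"]
    x0,y0=c[0]-w[0]//2,c[1]-w[1]//2
    cv2.imwrite(f"pics/{n}z.png",cv2.resize(img[y0:y0+w[1],x0:x0+w[0],::-1],None,fx=4,fy=4,interpolation=cv2.INTER_CUBIC))
    hsv=cv2.cvtColor(img,cv2.COLOR_RGB2HSV)
    m=(cv2.inRange(hsv,(22,120,120),(35,255,255)))
    m[:, :]*=1
    v,u=np.nonzero(m);k=(abs(u-c[0])<w[0]/2)&(abs(v-c[1])<w[1]/2)
    uv=np.c_[u,v][k];p=plane(d,uv,0)
    q=p.copy()
    for _ in range(5):
        cc,r=circ(q);e=abs(np.hypot(*(p[:,:2]-cc).T)-r);q=p[e<max(.005,np.median(e)*2)]
    print(n,"ring",cc,r,len(q),len(p))
    # slice top by depth
    V,U=np.mgrid[0:400,0:640];uv=np.c_[U.ravel(),V.ravel()];P=depthpts(d,uv)
    sat=hsv[...,1].ravel()
    sc=(362,238) if n=="scene" else (334,208)
    near=(np.hypot(*(uv-sc).T)<40)&(P[:,2]>.012)&(P[:,2]<.04)&(sat>70)
    cnt=uv[near];mm=np.zeros((400,640),np.uint8);mm[cnt[:,1],cnt[:,0]]=255
    t=P[near];print("slice",t[:,:2].mean(0),t[:,:2].min(0),t[:,:2].max(0),np.median(t[:,2]),circ(cv2.convexHull(t[t[:,2]>.018][:,:2].astype(np.float32))[:,0]))
    kc=(284,187) if n=="scene" else (301,207)
    kn=(np.hypot(*(uv-kc).T)<16)&(P[:,2]>.208)&(P[:,2]<.235)
    t=P[kn];print("knob",len(t),np.median(t[:,2]),circ(cv2.convexHull(t[:,:2].astype(np.float32))[:,0]))
    # arm top
    ka=(np.hypot(*(uv-np.array(c)).T)<90)&(P[:,2]>.157)&(P[:,2]<.172)
    t=P[ka];print("armtop",len(t),cv2.minAreaRect(t[:,:2].astype(np.float32)))
E
```

```text
scene ring [ 0.59662884 -0.22605142] 0.18091182839871375 113 180
slice [0.53357324 0.13051301] [0.4532194  0.05614547] [0.60586708 0.20298935] 0.02376232328353578 (array([0.53020789, 0.13011558]), np.float64(0.0746970772554023))
knob 284 0.21919122546838588 (array([ 0.56006998, -0.11028287]), np.float64(0.028144739691940018))
armtop 687 ((0.5521177649497986, -0.17965838313102722), (0.19741541147232056, 0.06382863968610764), 84.23690795898438)
side ring [ 0.56058561 -0.11268927] 0.0749926305768824 67 67
slice [0.53300154 0.12416583] [0.33715153 0.05302097] [0.60480512 0.25449597] 0.022062111337257884 (array([0.46821672, 0.15547506]), np.float64(0.12738282729831105))
knob 172 0.21700338764868232 (array([ 0.5605821 , -0.11473429]), np.float64(0.02804444835885063))
armtop 540 ((0.5565205812454224, -0.18414588272571564), (0.1957479566335678, 0.06422098726034164), 82.21737670898438)
```

View pics/scenez.png

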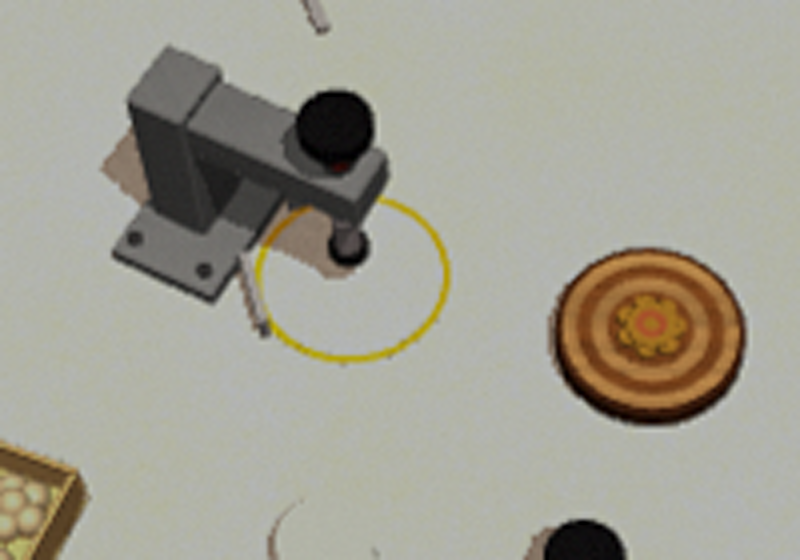

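View pics/sidez.png

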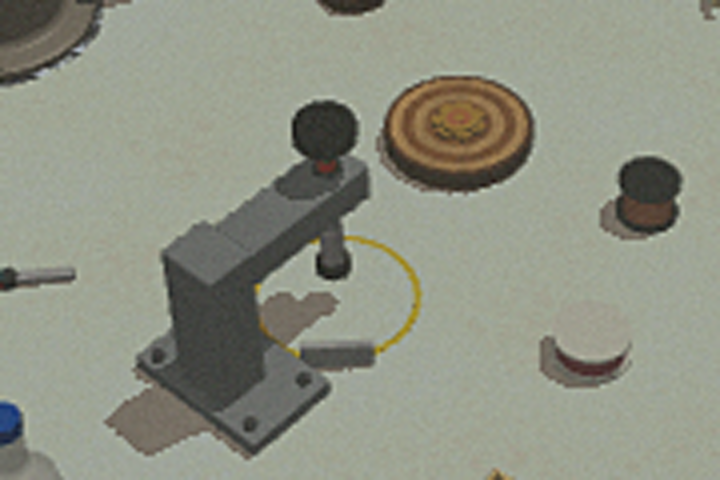

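```bash
python3 - <<'E'
from h import *
V,U=np.mgrid[0:400,0:640];uv=np.c_[U.ravel(),V.ravel()]
for n in ("scene","side"):
    d=load(n+"0.npz");hsv=cv2.cvtColor(d["color"],cv2.COLOR_RGB2HSV);P=depthpts(d,uv)
    near=np.hypot(P[:,0]-.56,P[:,1]+.17)<.16
    for lo,hi,nm in ((.155,.175,"arm"),(.012,.022,"base")):
        k=near&(P[:,2]>lo)&(P[:,2]<hi)
        # erode isolated
        m=np.zeros((400,640),np.uint8);m.ravel()[k]=255
        m=cv2.morphologyEx(m,cv2.MORPH_OPEN,np.ones((3,3)))
        t=P[m.ravel()>0];print(n,nm,len(t),np.median(t[:,2]),cv2.minAreaRect(t[:,:2].astype(np.float32)))
        if nm=="arm":
            # centerline: bin along y, mid x
            for y0 in np.arange(-.28,-.08,.02):
                q=t[abs(t[:,1]-y0)<.01]
                if len(q)>5: print("  y",round(y0,2),q[:,0].min().round(4),q[:,0].max().round(4))
    # slice bark/top via saturation on white table
    m=((hsv[...,1]>75)&(P[:,2].reshape(400,640)>.008)&(P[:,2].reshape(400,640)<.045)).astype(np.uint8)*255
    c=(362,238) if n=="scene" else (334,208)
    nl,lab,st,ce=cv2.connectedComponentsWithStats(m)
    L=lab[c[1],c[0]];t=P[(lab==L).ravel()];t=t[t[:,2]>.018];h=cv2.convexHull(t[:,:2].astype(np.float32))[:,0];print("slice",st[L],circ(h),cv2.minEnclosingCircle(h))
    # all bumps list
    z=P[:,2].reshape(400,640);m=((z>.006)&(z<.3)).astype(np.uint8);nl,lab,st,ce=cv2.connectedComponentsWithStats(m)
    for i in range(1,nl):
        if st[i,4]>60:
            q=P[(lab==i).ravel()];q0=q.mean(0);print("   blob",ce[i].round(),st[i,4],q.min(0).round(3),q.max(0).round(3))
E
```

```text
scene arm 679 0.16571271838083534 ((0.5530997514724731, -0.17746199667453766), (0.19405432045459747, 0.05822066217660904), 86.60861206054688)
  y -0.26 0.5693 0.5774
  y -0.24 0.5613 0.5776
  y -0.22 0.5215 0.5754
  y -0.2 0.5245 0.5766
  y -0.18 0.5244 0.5783
  y -0.16 0.5282 0.5791
  y -0.14 0.55 0.5816
  y -0.12 0.5642 0.5857
  y -0.1 0.5326 0.5868
scene base 209 0.01802110111655475 ((0.5670557022094727, -0.23958507180213928), (0.08640389889478683, 0.10828004032373428), 85.5058364868164)
slice [ 339  217   47   44 1625] (array([0.53023525, 0.13008916]), np.float64(0.07467480770153037)) ((0.5303234457969666, 0.13199278712272644), 0.0773649737238884)
   blob [25. 24.] 2714 [-0.152 -1.467  0.006] [ 0.334 -1.407  0.22 ]
   blob [618.  25.] 2261 [-0.998  0.698  0.006] [-0.555  0.907  0.293]
   blob [389.  82.] 5138 [-0.235 -0.17   0.006] [0.111 0.188 0.3  ]
   blob [180. 126.] 7582 [ 0.073 -0.736  0.006] [ 0.59  -0.398  0.217]
   blob [274. 143.] 196 [ 0.208 -0.349  0.006] [ 0.346 -0.228  0.027]
   blob [498. 142.] 86 [-0.039  0.41   0.007] [0.232 0.47  0.3  ]
   blob [531. 210.] 4415 
[... 2168 characters left out ...]
006] [0.947 0.656 0.222]
   blob [398. 156.] 503 [0.465 0.445 0.006] [0.674 0.666 0.043]
   blob [308. 170.] 183 [0.25  0.217 0.006] [0.341 0.303 0.024]
   blob [334. 207.] 817 [0.454 0.05  0.006] [0.607 0.207 0.037]
   blob [285. 247.] 2410 [ 0.379 -0.301  0.006] [0.64  0.091 0.225]
   blob [382. 222.] 206 [0.708 0.116 0.006] [0.769 0.178 0.053]
   blob [191. 254.] 971 [ 0.212 -0.463  0.006] [ 0.355 -0.262  0.195]
   blob [155. 304.] 7337 [ 0.205 -0.719  0.006] [ 0.526 -0.504  0.163]
   blob [367. 259.] 306 [ 0.752 -0.074  0.006] [ 0.823 -0.     0.037]
   blob [226. 304.] 910 [ 0.529 -0.524  0.006] [ 0.59  -0.463  0.212]
   blob [340. 331.] 3070 [ 0.807 -0.443  0.006] [ 0.939 -0.219  0.057]
```

The estimates are nest ≈ (0.560, -0.1125), slice ≈ (0.531, 0.128) and press +x ≈ -96°. The plan is to cradle the slice with two part-open fingers and tool x = -(press x), with the camera on the side away from the press.

Emit:
send_rows:
  series:
    - [-0.039, -0.0087, 0, 0, 0, 0, 0.3]
    - [-0.039, -0.0087, 0, 0, 0, 0, 0.3]
    - [-0.039, -0.0087, 0, 0, 0, 0, 0.3]
    - [-0.039, -0.0087, 0, 0, 0, 0, 0.3]
    - [-0.039, -0.0087, 0, 0, 0, 0, 0.3]

```text
time: 0.57
tool_pos: [0.3814, 0.3525, 0.2266]
tool_rot: [-3.141, -0.0, 2.705]
contact_force: [0.7, 1.5, -0.1]
opening: 0.0658
```

Emit:
send_rows:
  series:
    - [-0.039, -0.0087, 0, 0, 0, 0, 0.3]
    - [-0.039, -0.0087, 0, 0, 0, 0, 0.3]
    - [-0.039, -0.0087, 0, 0, 0, 0, 0.3]
    - [-0.039, -0.0087, 0, 0, 0, 0, 0.3]
    - [-0.039, -0.0087, 0, 0, 0, 0, 0.3]

```text
time: 0.98
tool_pos: [0.5398, 0.2303, 0.2265]
tool_rot: [-3.141, -0.0, 2.705]
contact_force: [0.7, 1.4, 0.1]
opening: 0.0643
```

Emit:
send_rows:
  series:
    - [0, 0, 0, 0, 0, 0.12, 0.3]
    - [0, 0, 0, 0, 0, 0.12, 0.3]
    - [0, 0, 0, 0, 0, 0.12, 0.3]
    - [0, 0, 0, 0, 0, 0.12, 0.3]
    - [0, 0, 0, 0, 0, 0.12, 0.3]

```text
time: 1.4
tool_pos: [0.5386, 0.2317, 0.2263]
tool_rot: [-3.141, -0.0, 2.098]
contact_force: [0.5, -0.4, -0.0]
opening: 0.0643
```

Emit:
send_rows:
  series:
    - [0, 0, 0, 0, 0, 0.11, 0.3]
    - [0, 0, 0, 0, 0, 0.11, 0.3]
    - [0, 0, 0, 0, 0, 0.11, 0.3]
    - [0, 0, 0, 0, 0, 0.1, 0.3]
    - [0, 0, 0, 0, 0, 0, 0.3]

```text
time: 1.82
tool_pos: [0.5385, 0.2319, 0.2264]
tool_rot: [-3.141, 0.0, 1.671]
contact_force: [-0.8, 0.4, -0.6]
opening: 0.0642
```

```bash
cat > snap.py <<'E'
import sys
from cell import imaging
import cv2,numpy as np
for n in sys.argv[2:]:
    d=imaging.read_camera(n);cv2.imwrite(f"pics/{n}{sys.argv[1]}.png",d["color"][:,:,::-1]);np.savez(f"{n}{sys.argv[1]}.npz",**d)
E
python3 snap.py 1 wrist
```

```text
(no output)
```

View pics/wrist1.png

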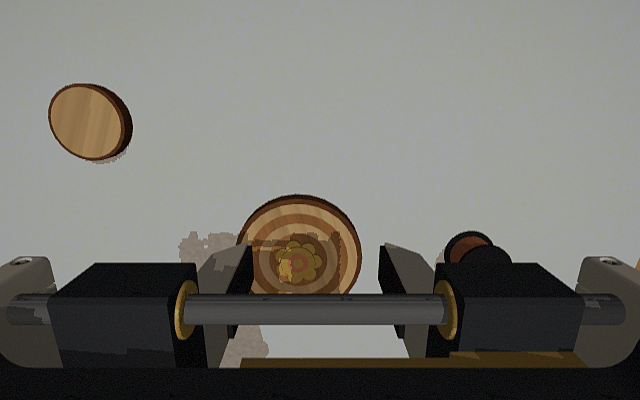

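The wrist view shows the big slice at about (299,250) between the fingers, the small slice at (90,122) and the wire spool at (478,250). I'll refine the slice centre from it.

```bash
python3 - <<'E'
from h import *
d=load("wrist1.npz");P=plane(d,[[299,262]],.030);print("rose",P)
hsv=cv2.cvtColor(d["color"],cv2.COLOR_RGB2HSV)
V,U=np.mgrid[0:400,0:640];uv=np.c_[U.ravel(),V.ravel()];Q=depthpts(d,uv)
k=(np.hypot(Q[:,0]-.531,Q[:,1]-.128)<.1)&(Q[:,2]>.017)&(Q[:,2]<.027)
t=Q[k];h=cv2.convexHull(t[:,:2].astype(np.float32))[:,0];h=h[h[:,1]>.10];print(len(t),circ(h),np.median(t[:,2]))
for n in("scene0","side0"):
    e=load(n+".npz");hh=cv2.cvtColor(e["color"],cv2.COLOR_RGB2HSV)
    c=proj(e,[[.531,.128,.03]])[0].astype(int)
    print(n,c)
E
```

```text
rose [[0.52890428 0.12998504 0.03      ]]
8172 (array([0.52729678, 0.13010408]), np.float64(0.07431675406403775)) 0.02306224832743839
scene0 [361 236]
side0 [334 203]
```

Emit:
send_rows:
  series:
    - [0, 0, 0.04, 0, 0, 0, 0.3]
    - [0, 0, 0.04, 0, 0, 0, 0.3]
    - [0, 0, 0.04, 0, 0, 0, 0.3]
    - [0, 0, 0.04, 0, 0, 0, 0.3]
    - [0, 0, 0.035, 0, 0, 0, 0.3]

```text
time: 2.28
tool_pos: [0.5378, 0.2317, 0.0293]
tool_rot: [-3.14, 0.0, 1.679]
contact_force: [0.9, -0.4, -0.6]
opening: 0.0642
```

Emit:
send_rows:
  series:
    - [0, 0, 0.01, 0, 0, 0, 0.3]
    - [0, 0, 0.008, 0, 0, 0, 0.3]
    - [0, 0, 0, 0, 0, 0, 0.3]

```text
time: 2.53
tool_pos: [0.5387, 0.2319, 0.0133]
tool_rot: [-3.141, 0.0, 1.676]
contact_force: [-0.6, -0.8, 0.6]
opening: 0.0643
```

```bash
python3 snap.py 2 wrist
```

```text
(no output)
```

View pics/wrist2.png

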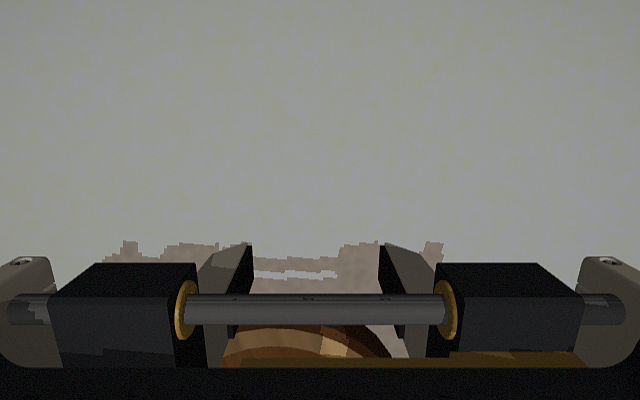

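The slice rim shows between the fingers at about (305,340), roughly centred. I'll lower slightly, then push slowly.

Emit:
send_rows:
  series:
    - [0, 0, 0.004, 0, 0, 0, 0.3]
    - [-0.008, 0, 0, 0, 0, 0, 0.3]
    - [-0.008, 0, 0, 0, 0, 0, 0.3]
    - [-0.006, 0, 0, 0, 0, 0, 0.3]
    - [-0.004, 0, 0, 0, 0, 0, 0.3]

```text
time: 3.0
tool_pos: [0.5419, 0.2053, 0.0107]
tool_rot: [3.14, -0.001, 1.674]
contact_force: [0.1, 2.3, 1.6]
opening: 0.0641
```

Emit:
send_rows:
  series:
    - [-0.005, 0.0014, 0, 0, 0, 0, 0.3]
    - [-0.01, 0.0028, 0, 0, 0, 0, 0.3]
    - [-0.01, 0.0028, 0, 0, 0, 0, 0.3]
    - [-0.01, 0.0028, 0, 0, 0, 0, 0.3]
    - [-0.01, 0.0028, 0, 0, 0, 0, 0.3]

```text
time: 3.42
tool_pos: [0.5591, 0.1614, 0.0097]
tool_rot: [3.141, -0.0, 1.674]
contact_force: [-0.2, 2.5, 2.1]
opening: 0.0644
```

```bash
python3 snap.py 3 scene;python3 - <<'E'
from h import *
d=load("scene3.npz");im=d["color"][140:280,220:420,::-1]
cv2.imwrite("pics/s3z.png",cv2.resize(im,None,fx=4,fy=4,interpolation=cv2.INTER_CUBIC))
E
```

```text
(no output)
```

View pics/s3z.png

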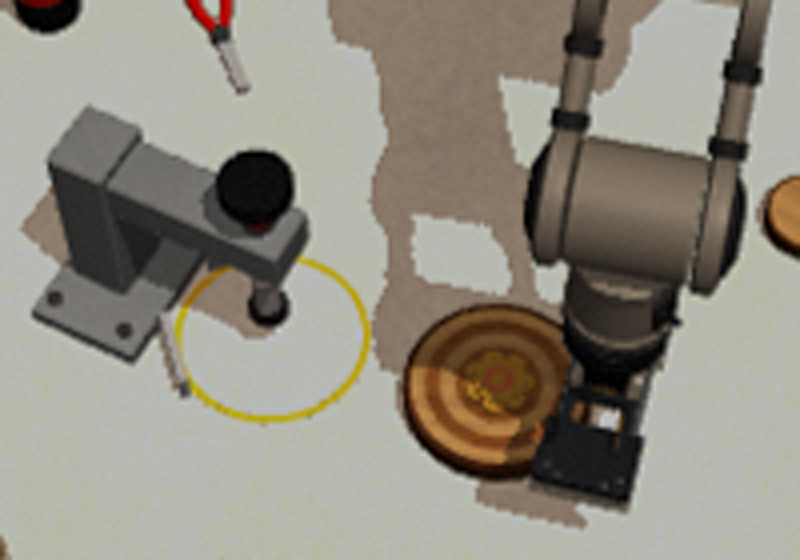

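The slice is cradled and moving, with its rose at crop (498,380).

```bash
python3 - <<'E'
from h import *
from cell import observe
d=load("scene3.npz");print(plane(d,[[220+498/4,140+380/4]],.030)); e=load("scene0.npz");print(plane(e,[[225+8+0.0+129,155+81.5]],.03), plane(e,[[200+650/4,155+322/4]],.03))
print(observe()["tool_pos"],observe()["qpos"])
E
```

```text
[[0.54589628 0.07689625 0.03      ]]
[[0.53124307 0.12933911 0.03      ]] [[0.52730917 0.12963487 0.03      ]]
[0.55993972 0.15966765 0.00969885] [ 1.46706637e-01  6.90542744e-01  1.60060215e+00 -1.25578687e-03
  8.49776744e-01  4.46420640e-02]
```

Emit:
send_rows:
  series:
    - [-0.01, 0.0021, 0, 0, 0, 0, 0.3]
    - [-0.01, 0.0021, 0, 0, 0, 0, 0.3]
    - [-0.01, 0.0021, 0, 0, 0, 0, 0.3]
    - [-0.01, 0.0021, 0, 0, 0, 0, 0.3]
    - [-0.01, 0.0021, 0, 0, 0, 0, 0.3]

```text
time: 3.88
tool_pos: [0.5744, 0.1129, 0.0096]
tool_rot: [-3.141, 0.0, 1.675]
contact_force: [-0.5, 1.3, 0.7]
opening: 0.0639
```

Emit:
send_rows:
  series:
    - [-0.01, 0.0021, 0, 0, 0, 0, 0.3]
    - [-0.01, 0.0021, 0, 0, 0, 0, 0.3]
    - [-0.01, 0.0021, 0, 0, 0, 0, 0.3]
    - [-0.01, 0.0021, 0, 0, 0, 0, 0.3]
    - [-0.008, 0.0021, 0, 0, 0, 0, 0.3]

```text
time: 4.3
tool_pos: [0.5899, 0.0661, 0.0097]
tool_rot: [-3.142, 0.0, 1.674]
contact_force: [-0.8, 1.7, -0.3]
opening: 0.064
```

```bash
python3 snap.py 4 scene side;python3 - <<'E'
from h import *
d=load("scene4.npz");im=d["color"][140:280,220:420,::-1]
a=cv2.resize(im,None,fx=4,fy=4,interpolation=cv2.INTER_CUBIC)
cv2.imwrite("pics/s4z.png",a)
im=load("side4.npz")["color"][175:295,220:400,::-1]
cv2.imwrite("pics/d4z.png",cv2.resize(im,None,fx=4,fy=4,interpolation=cv2.INTER_CUBIC))
from cell import observe
print(observe()["tool_pos"],observe()["contact_force"])
E
```

```text
[0.59035616 0.06569606 0.00976785] [ 0.5665416  -0.09423631 -0.30619782]
```

View pics/s4z.png

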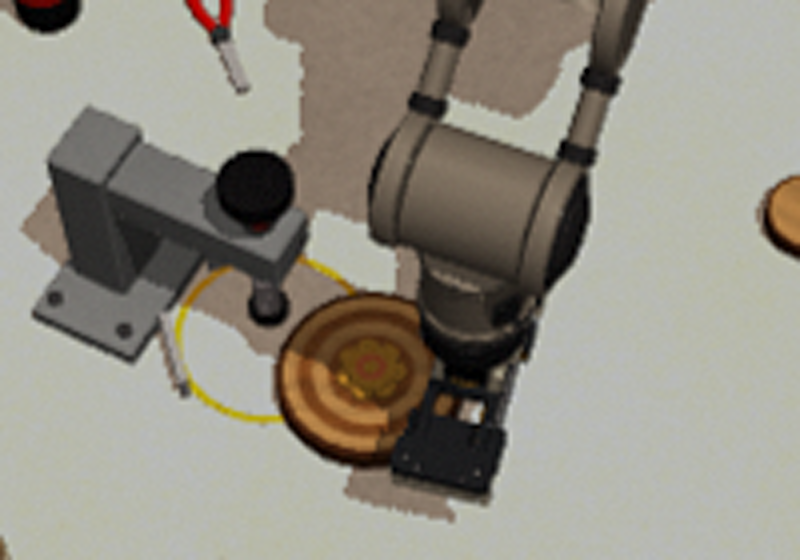

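View pics/d4z.png

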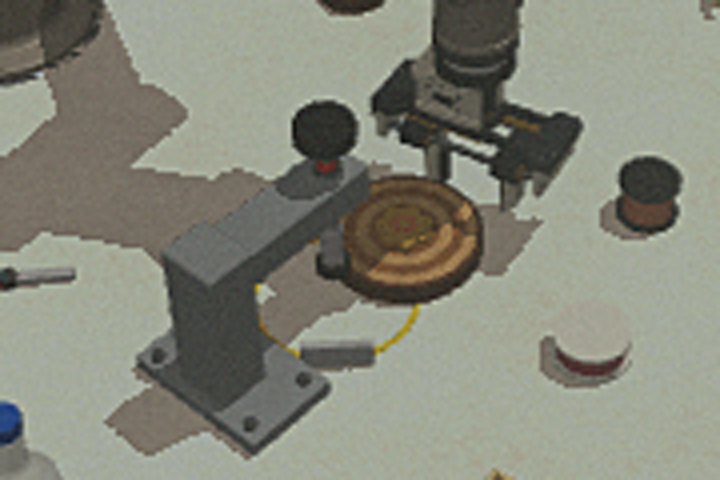

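The tool is yawed about 12° off: -press x needs yaw 1.466, and I used 1.675. I'll back off, rotate, re-centre and then push straight in.

```bash
python3 - <<'E'
from h import *
d=load("scene4.npz");print(plane(d,[[220+370/4,140+366/4]],.030))
d=load("side4.npz");print(plane(d,[[220+403/4,175+221/4]],.030))
V,U=np.mgrid[0:400,0:640];uv=np.c_[U.ravel(),V.ravel()]
for n in("scene4","side4"):
    d=load(n+".npz");Q=depthpts(d,uv);hs=cv2.cvtColor(d["color"],cv2.COLOR_RGB2HSV)[...,1].ravel()
    k=(np.hypot(Q[:,0]-.572,Q[:,1]+.02)<.12)&(Q[:,2]>.017)&(Q[:,2]<.027)&(hs>80)
    m=np.zeros((400,640),np.uint8);m.ravel()[k]=255;m=cv2.morphologyEx(m,cv2.MORPH_OPEN,np.ones((3,3)))
    t=Q[m.ravel()>0];print(n,len(t),cv2.minEnclosingCircle(t[:,:2].astype(np.float32)))
E
```

```text
[[ 0.57027189 -0.02038533  0.03      ]]
[[ 0.57397815 -0.02279972  0.03      ]]
scene4 579 ((0.5742917656898499, -0.026645220816135406), 0.07476929575204849)
side4 475 ((0.5776971578598022, -0.025861093774437904), 0.07281084358692169)
```

Emit:
send_rows:
  series:
    - [0.01, 0, 0, 0, 0, 0, 0.3]
    - [0.01, -0.003, 0, 0, 0, 0, 0.3]
    - [0, -0.004, 0, 0, 0, 0.105, 0.3]
    - [0, 0, 0, 0, 0, 0.105, 0.3]
    - [0, 0, 0, 0, 0, 0, 0.3]

```text
time: 4.82
tool_pos: [0.5798, 0.0883, 0.0098]
tool_rot: [-3.141, -0.0, 1.463]
contact_force: [0.2, -0.1, 0.2]
opening: 0.064
```

```bash
python3 - <<'E'
from cell import observe
s=observe();print(s["tool_pos"],s["tool_rot"])
import numpy as np
n=np.array([.560,-.1125]);p=np.array([-.104,-.9945]);q=np.array([.9945,-.104]);r=s["tool_pos"][:2]-n
print(r@p,r@q)
E
```

```text
[0.57984366 0.08831923 0.00978359] [-3.14124688e+00 -2.16644884e-04  1.46301727e+00]
-0.20177846175146366 -0.0011506771182158496
```

Emit:
send_rows:
  series:
    - [-0.01, 0, 0, 0, 0, 0, 0.3]
    - [-0.01, 0, 0, 0, 0, 0, 0.3]
    - [-0.01, 0, 0, 0, 0, 0, 0.3]
    - [-0.01, 0, 0, 0, 0, 0, 0.3]
    - [-0.01, 0, 0, 0, 0, 0, 0.3]

```text
time: 5.23
tool_pos: [0.5752, 0.0355, 0.0097]
tool_rot: [3.142, -0.0, 1.465]
contact_force: [-0.3, 1.2, 0.2]
opening: 0.0641
```

Emit:
send_rows:
  series:
    - [-0.01, 0, 0, 0, 0, 0, 0.3]
    - [-0.01, 0, 0, 0, 0, 0, 0.3]
    - [-0.01, 0, 0, 0, 0, 0, 0.3]
    - [-0.01, 0, 0, 0, 0, 0, 0.3]
    - [-0.005, 0, 0, 0, 0, 0, 0.3]

```text
time: 5.65
tool_pos: [0.5704, -0.0096, 0.0097]
tool_rot: [-3.142, 0.0, 1.464]
contact_force: [1.7, 2.0, 0.3]
opening: 0.0645
```

```bash
cat > z.py <<'E'
import sys
from h import *
t=sys.argv[1]
im=load(f"scene{t}.npz")["color"][140:280,220:420,::-1]
cv2.imwrite(f"pics/s{t}z.png",cv2.resize(im,None,fx=4,fy=4,interpolation=cv2.INTER_CUBIC))
im=load(f"side{t}.npz")["color"][175:295,220:400,::-1]
cv2.imwrite(f"pics/d{t}z.png",cv2.resize(im,None,fx=4,fy=4,interpolation=cv2.INTER_CUBIC))
E
python3 snap.py 5 scene side; python3 z.py 5
```

```text
(no output)
```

View pics/s5z.png

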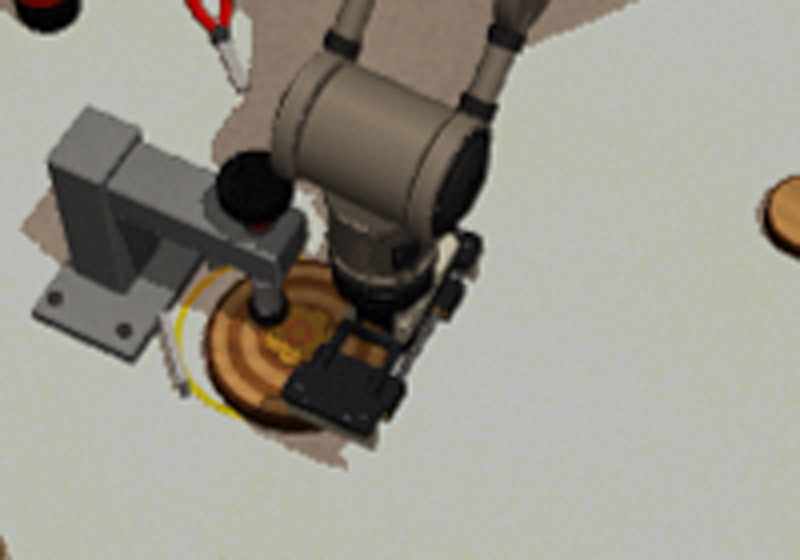

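View pics/d5z.png

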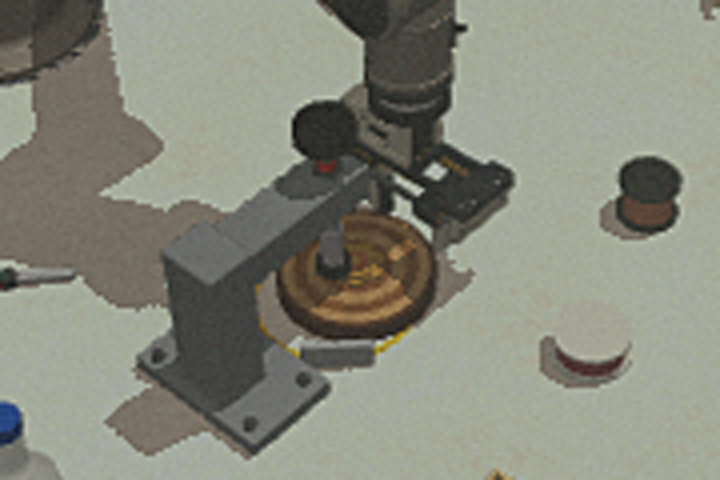

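Emit:
send_rows:
  series:
    - [-0.005, 0, 0, 0, 0, 0, 0.3]
    - [-0.005, 0, 0, 0, 0, 0, 0.3]
    - [-0.005, 0, 0, 0, 0, 0, 0.3]
    - [-0.002, 0, 0, 0, 0, 0, 0.3]

```text
time: 6.08
tool_pos: [0.5687, -0.0253, 0.0097]
tool_rot: [3.142, -0.0, 1.465]
contact_force: [0.1, 1.6, 0.9]
opening: 0.0641
```

Emit:
send_rows:
  series:
    - [-0.002, 0, 0, 0, 0, 0, 0.3]
    - [-0.002, 0, 0, 0, 0, 0, 0.3]

```text
time: 6.25
tool_pos: [0.5683, -0.0289, 0.0097]
tool_rot: [3.142, -0.0, 1.465]
contact_force: [-0.1, 1.8, 0.1]
opening: 0.0645
```

Emit:
send_rows:
  series:
    - [-0.001, 0, 0, 0, 0, 0, 0.3]
    - [-0.001, 0, 0, 0, 0, 0, 0.3]

```text
time: 6.42
tool_pos: [0.5681, -0.0309, 0.0097]
tool_rot: [-3.142, -0.0, 1.465]
contact_force: [0.9, 1.0, 0.4]
opening: 0.0639
```

Emit:
send_rows:
  series:
    - [-0.001, 0, 0, 0, 0, 0, 0.3]
    - [-0.001, 0, 0, 0, 0, 0, 0.3]

```text
time: 6.58
tool_pos: [0.5679, -0.0328, 0.0097]
tool_rot: [3.142, -0.0, 1.465]
contact_force: [-0.1, 1.4, 0.5]
opening: 0.0642
```

Emit:
send_rows:
  series:
    - [-0.001, 0, 0, 0, 0, 0, 0.3]
    - [-0.001, 0, 0, 0, 0, 0, 0.3]

```text
time: 6.75
tool_pos: [0.5676, -0.0348, 0.0097]
tool_rot: [-3.142, -0.0, 1.465]
contact_force: [-0.3, 4.0, -0.1]
opening: 0.0643
```

```bash
python3 snap.py 6 scene side; python3 z.py 6; python3 -c "
from cell import observe
s=observe();print(s['tool_pos'],s['contact_force'])"
```

```text
[ 0.5675782  -0.03470253  0.00968919] [0.04862254 2.50275754 0.56846092]
```

View pics/s6z.png

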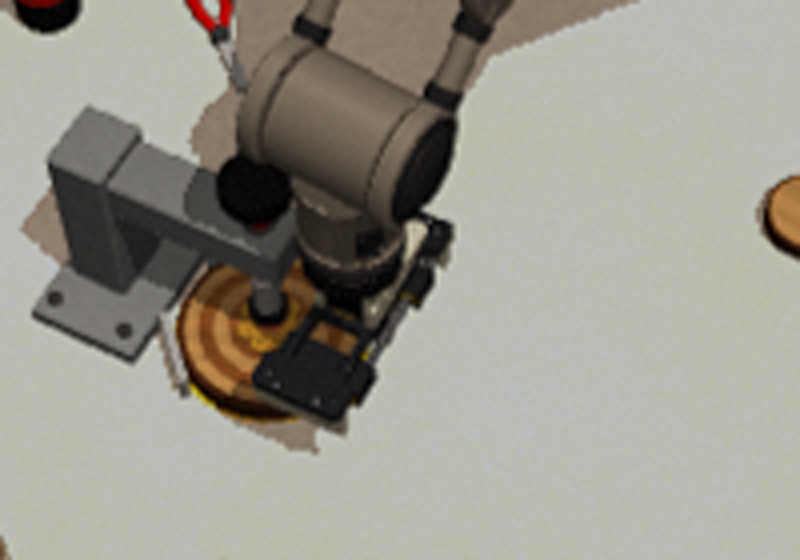

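View pics/d6z.png

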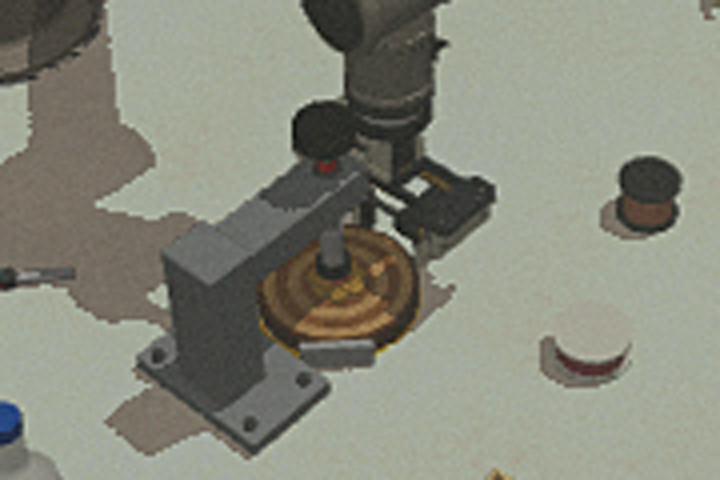

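The slice almost covers the ring, and the left wall is close at crop (330,350) in the side view. I'll push on until the force rises.

Emit:
send_rows:
  series:
    - [-0.001, 0, 0, 0, 0, 0, 0.3]
    - [-0.001, 0, 0, 0, 0, 0, 0.3]

```text
time: 7.02
tool_pos: [0.5671, -0.0353, 0.0097]
tool_rot: [-3.141, -0.002, 1.465]
contact_force: [-1.1, 13.0, 2.1]
opening: 0.0643
```

Emit:
send_rows:
  series:
    - [-0.001, 0, 0, 0, 0, 0, 0.3]
    - [-0.001, 0, 0, 0, 0, 0, 0.3]

```text
time: 7.18
tool_pos: [0.5666, -0.0356, 0.0097]
tool_rot: [-3.14, -0.004, 1.465]
contact_force: [-1.2, 20.2, 4.3]
opening: 0.0646
```

Emit:
send_rows:
  series:
    - [0.002, 0, 0, 0, 0, 0, 0.3]
    - [0.006, 0, 0, 0, 0, 0, 0.3]
    - [0.01, 0, 0, 0, 0, 0, 0.3]
    - [0.02, 0, 0, 0, 0, 0, 0.3]
    - [0.02, 0, 0, 0, 0, 0, 0.3]

```text
time: 7.6
tool_pos: [0.5737, 0.0191, 0.0098]
tool_rot: [3.141, 0.0, 1.463]
contact_force: [-0.1, -0.5, -0.6]
opening: 0.0641
```

Emit:
send_rows:
  series:
    - [0.02, 0, 0, 0, 0, 0, 0.3]
    - [0.03, 0, 0, 0, 0, 0, 0.3]
    - [0.03, 0, 0, 0, 0, 0, 0.3]

```text
time: 7.85
tool_pos: [0.5821, 0.0994, 0.0098]
tool_rot: [3.141, 0.0, 1.464]
contact_force: [0.5, -0.3, -0.5]
opening: 0.064
```

```bash
python3 snap.py 7 scene side; python3 z.py 7; python3 - <<'E'
from h import *
V,U=np.mgrid[0:400,0:640];uv=np.c_[U.ravel(),V.ravel()]
for n in("scene","side"):
  for t in "07":
    d=load(n+t+".npz");Q=depthpts(d,uv);hs=cv2.cvtColor(d["color"],cv2.COLOR_RGB2HSV)[...,1].ravel()
    c=(.53,.129) if t=="0" else (.56,-.1125)
    k=(np.hypot(Q[:,0]-c[0],Q[:,1]-c[1])<.095)&(Q[:,2]>.017)&(Q[:,2]<.027)&(hs>80)
    m=np.zeros((400,640),np.uint8);m.ravel()[k]=255;m=cv2.morphologyEx(m,cv2.MORPH_OPEN,np.ones((3,3)))
    q=Q[m.ravel()>0];print(n,t,len(q),cv2.minEnclosingCircle(q[:,:2].astype(np.float32)))
E
```

```text
scene 0 794 ((0.5308331847190857, 0.1297786980867386), 0.07483731955289841)
scene 7 603 ((0.5608233213424683, -0.10823487490415573), 0.07545965909957886)
side 0 412 ((0.5334118008613586, 0.1283152997493744), 0.07537709921598434)
side 7 519 ((0.5640215277671814, -0.1135881319642067), 0.07344914972782135)
```

View pics/s7z.png

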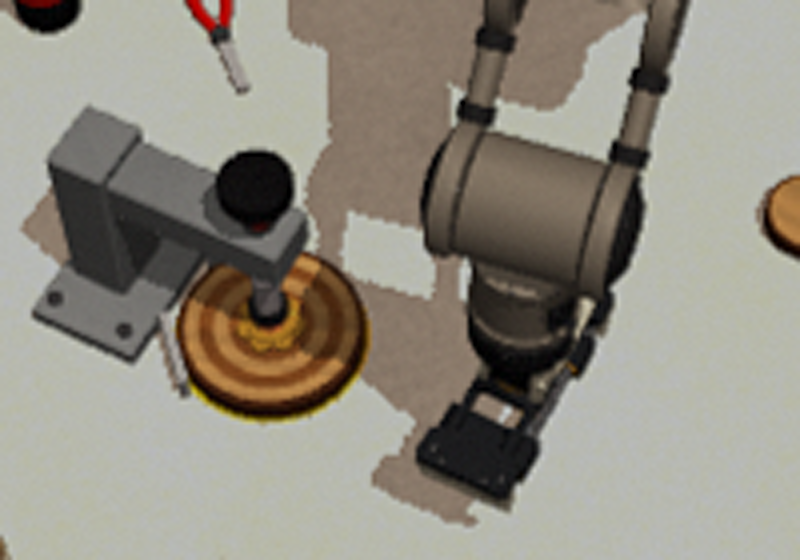

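View pics/d7z.png

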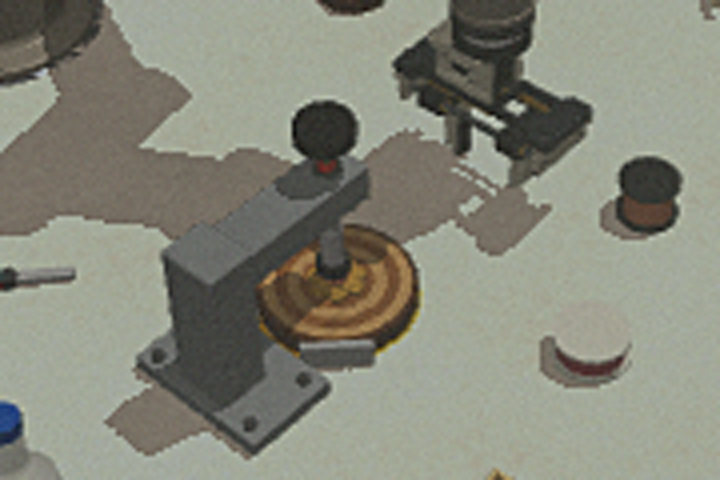

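The slice lies concentric with the ring: a thin, even yellow rim shows round it, and it touches the visible wall at crop (180,350). The foot at (268,300) is over the rose, and the depth fits agree with the nest to about 2–4 mm. Next I'll raise, shut the gripper and go over the knob.

Emit:
send_rows:
  series:
    - [0, 0, -0.04, 0, 0, 0, 0.3]
    - [0, 0, -0.04, 0, 0, 0, 0.3]
    - [0, 0, -0.04, 0, 0, 0, 0.6]
    - [0, 0, -0.04, 0, 0, 0, 1]
    - [0, 0, -0.04, 0, 0, 0, 1]
  newtons: 20

```text
time: 8.37
tool_pos: [0.5815, 0.0978, 0.2117]
tool_rot: [3.141, 0.001, 1.464]
contact_force: [1.8, -0.1, -0.6]
opening: 0.0488
```

Emit:
send_rows:
  series:
    - [0, 0, -0.04, 0, 0, 0, 1]
    - [0, 0, -0.02, 0, 0, 0, 1]
    - [-0.03, 0, 0, 0, 0, 0, 1]
    - [-0.03, 0, 0, 0, 0, 0, 1]
    - [-0.03, 0, 0, 0, 0, 0, 1]

```text
time: 8.78
tool_pos: [0.5721, 0.0077, 0.2702]
tool_rot: [3.14, 0.001, 1.466]
contact_force: [0.8, 0.7, 0.5]
opening: 0.0157
```

Emit:
send_rows:
  series:
    - [-0.03, 0, 0, 0, 0, 0, 1]
    - [-0.03, 0, 0, 0, 0, 0, 1]
    - [-0.03, 0, 0, 0, 0, 0, 1]
    - [-0.03, 0, 0, 0, 0, 0, 1]
    - [0, 0, 0, 0, 0, 0, 1]

```text
time: 9.2
tool_pos: [0.5587, -0.1159, 0.2695]
tool_rot: [-3.141, 0.003, 1.46]
contact_force: [-0.3, 0.5, -0.3]
opening: 0.0002
```

```bash
python3 snap.py 8 scene side; python3 z.py 8; python3 -c "
from cell import observe
s=observe();print(s['tool_pos'],s['tool_rot'],s['opening'],s['contact_force'])"
```

```text
[ 0.55925558 -0.11175243  0.26953123] [-3.14124675e+00 -1.45848391e-05  1.46184195e+00] 0.00018417923536775938 [-0.60594628  0.50919133 -0.1848706 ]
```

View pics/d8z.png

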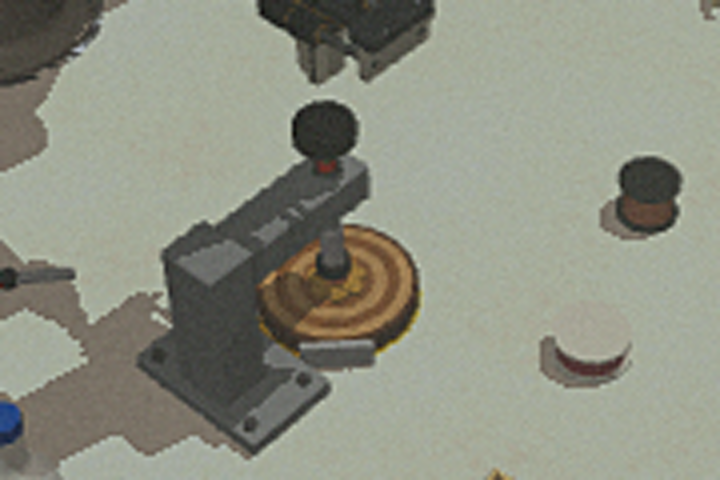

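```bash
python3 - <<'E'
from h import *
a=load("side8.npz");b=load("scene8.npz")
print(proj(a,[[.5593,-.1118,.2695]]),proj(b,[[.5593,-.1118,.2695]]))
o=[]
for d in(a,b):
    c=proj(d,[[.5593,-.1118,.26]])[0].astype(int)
    o.append(cv2.resize(d["color"][c[1]-35:c[1]+35,c[0]-35:c[0]+35,::-1],(400,400),interpolation=cv2.INTER_CUBIC))
cv2.imwrite("pics/tip8.png",np.hstack(o))
E
```

```text
[[299.91206722 193.10191937]] [[281.97038588 174.64428777]]
```

View pics/tip8.png

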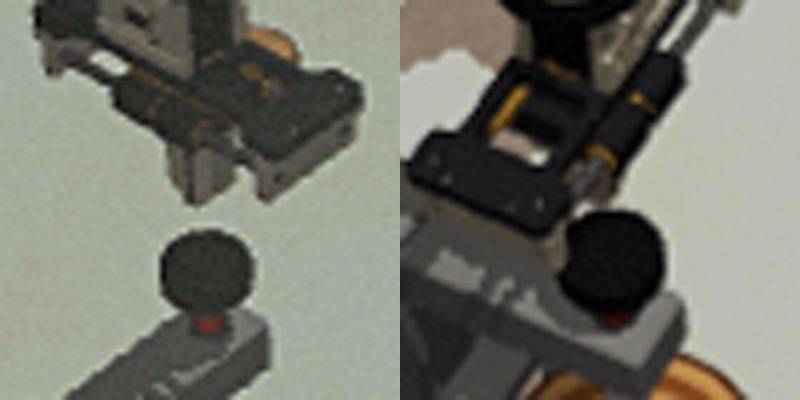

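Shut fingertips are above the knob centre. Descending.

Emit:
send_rows:
  series:
    - [0, 0, 0.02, 0, 0, 0, 1]
    - [0, 0, 0.015, 0, 0, 0, 1]
    - [0, 0, 0.008, 0, 0, 0, 1]
    - [0, 0, 0.004, 0, 0, 0, 1]
    - [0, 0, 0.002, 0, 0, 0, 1]

```text
time: 9.72
tool_pos: [0.5596, -0.1096, 0.2204]
tool_rot: [-3.141, -0.0, 1.466]
contact_force: [0.1, -0.3, 0.8]
opening: 0.0005
```

Emit:
send_rows:
  series:
    - [0, 0, 0.002, 0, 0, 0, 1]
    - [0, 0, 0.002, 0, 0, 0, 1]
    - [0, 0, 0.002, 0, 0, 0, 1]

```text
time: 9.97
tool_pos: [0.5601, -0.1101, 0.2155]
tool_rot: [3.14, -0.0, 1.465]
contact_force: [-0.7, 2.4, 1.9]
opening: 0.0003
```

Emit:
send_rows:
  series:
    - [0, 0, 0.002, 0, 0, 0, 1]
    - [0, 0, 0.002, 0, 0, 0, 1]
    - [0, 0, 0.002, 0, 0, 0, 1]

```text
time: 10.22
tool_pos: [0.5601, -0.1102, 0.2091]
tool_rot: [3.14, -0.0, 1.465]
contact_force: [0.7, 2.2, 5.4]
opening: 0.0004
```

Emit:
send_rows:
  series:
    - [0, 0, 0.002, 0, 0, 0, 1]
    - [0, 0, 0.002, 0, 0, 0, 1]
    - [0, 0, 0.002, 0, 0, 0, 1]
    - [0, 0, 0.001, 0, 0, 0, 1]
    - [0, 0, 0, 0, 0, 0, 1]

```text
time: 10.63
tool_pos: [0.5601, -0.1102, 0.2028]
tool_rot: [3.14, -0.0, 1.465]
contact_force: [-2.3, 2.9, 10.1]
opening: 0.0007
```

Emit:
send_rows:
  series:
    - [0, 0, 0, 0, 0, 0, 1]
    - [0, 0, 0, 0, 0, 0, 1]

```text
time: 10.8
tool_pos: [0.5601, -0.1102, 0.203]
tool_rot: [3.139, -0.0, 1.465]
contact_force: [-1.4, 2.7, 10.5]
opening: 0.0005
```

```bash
python3 snap.py 9 scene side; python3 - <<'E'
from h import *
a=load("side9.npz");b=load("scene9.npz")
o=[]
for d in(a,b):
    c=proj(d,[[.56,-.1118,.16]])[0].astype(int)
    o.append(cv2.resize(d["color"][c[1]-30:c[1]+30,c[0]-30:c[0]+30,::-1],(400,400),interpolation=cv2.INTER_CUBIC))
cv2.imwrite("pics/tip9.png",np.hstack(o))
from cell import observe
s=observe();print(s['tool_pos'],s['contact_force'])
E
python3 z.py 9
```

```text
[ 0.56008998 -0.11019339  0.2030492 ] [-1.00809573  3.78905321 10.03721309]
```

View pics/tip9.png

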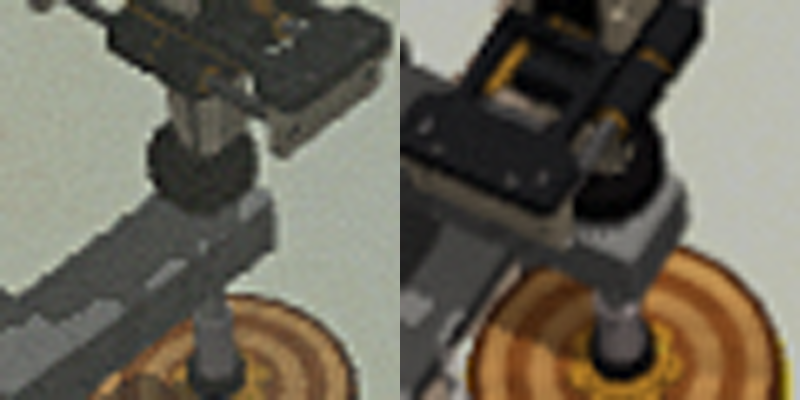

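View pics/d9z.png

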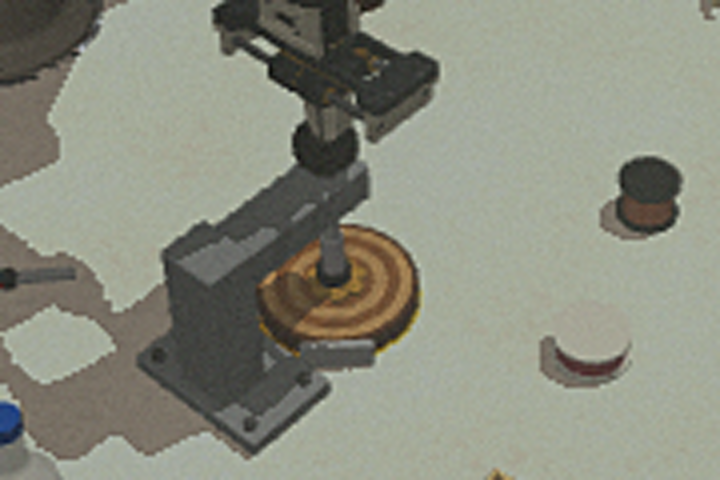

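The knob is down about 16 mm (TCP z 0.203, 10 N), and the foot rests on the rose at crop (333,270). I'll add the last 2 mm.

Emit:
send_rows:
  series:
    - [0, 0, 0.001, 0, 0, 0, 1]
    - [0, 0, 0.001, 0, 0, 0, 1]
    - [0, 0, 0, 0, 0, 0, 1]
    - [0, 0, 0, 0, 0, 0, 1]
    - [0, 0, 0, 0, 0, 0, 1]

```text
time: 11.32
tool_pos: [0.5601, -0.1102, 0.2012]
tool_rot: [3.139, -0.0, 1.465]
contact_force: [-1.1, 4.6, 11.2]
opening: 0.0008
```

Emit:
send_rows:
  series:
    - [0, 0, 0, 0, 0, 0, 1]
    - [0, 0, 0, 0, 0, 0, 1]
    - [0, 0, 0, 0, 0, 0, 1]
    - [0, 0, 0, 0, 0, 0, 1]
    - [0, 0, 0, 0, 0, 0, 1]

```text
time: 11.73
tool_pos: [0.5601, -0.1102, 0.2013]
tool_rot: [3.139, -0.0, 1.465]
contact_force: [-1.8, 4.2, 10.3]
opening: 0.0004
```

```bash
python3 snap.py 10 scene side; python3 - <<'E'
from h import *
from cell import observe
s=observe();print(s['time'],s['tool_pos'],s['contact_force'])
V,U=np.mgrid[0:400,0:640];uv=np.c_[U.ravel(),V.ravel()]
for n in("scene","side"):
  for t in("0","10"):
    d=load(n+t+".npz");Q=depthpts(d,uv);hs=cv2.cvtColor(d["color"],cv2.COLOR_RGB2HSV)[...,1].ravel()
    c=(.53,.129) if t=="0" else (.56,-.1125)
    k=(np.hypot(Q[:,0]-c[0],Q[:,1]-c[1])<.085)&(Q[:,2]>.017)&(Q[:,2]<.026)&(hs>80)
    m=np.zeros((400,640),np.uint8);m.ravel()[k]=255;m=cv2.morphologyEx(m,cv2.MORPH_OPEN,np.ones((3,3)))
    q=Q[m.ravel()>0];print(n,t,len(q),cv2.minEnclosingCircle(q[:,:2].astype(np.float32)))
E
```

```text
11.8333 [ 0.56009475 -0.11019018  0.20124677] [-1.76660683  4.02167063 11.05451399]
scene 0 460 ((0.5308331847190857, 0.1297786980867386), 0.07483731955289841)
scene 10 322 ((0.5616809129714966, -0.10985883325338364), 0.07568835467100143)
side 0 348 ((0.5326456427574158, 0.1291894167661667), 0.07421500980854034)
side 10 417 ((0.5635201334953308, -0.11278491467237473), 0.07118192315101624)
```

```bash
python3 -c "
from cell import workorder,observe
print(workorder.hand_in());s=observe();print(s['time'],s['tool_pos'],s['contact_force'])"
```

```text
the job is handed in; nothing more can be done
None
the job is handed in; nothing more can be done
```

I pushed the slice flat across the table into the V stop with the part-open fingers. With the gripper shut, I then pressed the knob down about 18 mm and was still holding it when I handed the job in at about 11.8 s. The hand-in gives no verdict.

- **Wrong start angle:** for the first part of the push the gripper was turned about 12° the wrong way. I backed off, corrected it and pushed straight in along the press axis. The push force rose sharply to 20 N when the slice met the stop.
- **Slice position:** the last camera fits put the slice's middle at (0.562, -0.110) and (0.564, -0.113). The nest is at (0.560, -0.1125), so it is about 3–4 mm off at most, which is near the limit of these measurements. I could only see one of the two V walls clearly, so contact with both is judged from the push force and the even yellow ring around the slice.
- **Knob:** the fingertips ended at z = 0.2012 m, which is about 17.8 mm of travel if the knob was 219 mm high at rest. The upward force on the gripper was 10–11 N and steady. That is slightly below the expected 12 N, and there was also about 4 N sideways. I could not see the green band because the knob and gripper hid it.
- **Foot and bystanders:** the images show the foot resting on the rose. I did not see any bystander move, but I did not measure them again at the end.

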